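# Find the set slope on a crowned stud with a dial angle gauge

### The arm

A 6-joint arm with a two-finger parallel gripper is mounted at the origin on the work surface. World frame = base frame: x ahead of the robot, y to its left, z up, the work surface at z = 0. Lengths are in m, angles in degrees, forces in N, time in s.
With the tool pointing down it reaches from about 0.3 to 0.75 m from the base axis. Payload 8.5 kg.
Tool frame: the origin (TCP) lies at the very end of the fingers, on their centre line; the grasp point (between the pads) lies env.pinch_z behind it (env.pinch_z is the distance from the TCP to the grasp point, in m); z points along the fingers, y is the line along which they close (so a half turn about z gives the same grasp; the last joint's range is limited). The gripper opens to 85 mm and grips with 20 to 120 N. Pads are 22 mm wide; open, the fingers measure 114 mm over their backs; the gripper's body (76 mm by 85 mm) begins 54 mm behind the grasp point. The pads swing forward as they close: fully open they stand 13 mm farther back than shut.
Start: joints at [-86.018, 21.807, 74.336, -0, 83.858, -12.336], TCP at [0.155, -0.528, 0.197] pointing down, gripper open.
Joint ranges: [-178.18, 178.18], [-50.72, 133.34], [12.68, 142.11], [-81.47, 261.47], [9.98, 163.14], [-165.26, 165.26]. Speed limits (degrees/s): [136.94, 136.94, 180, 180, 180, 180].

### API

Orientations are given as a 3x3 rotation matrix whose columns are the frame's x, y, z axes.
In Python, from rig import telemetry, get_image, env gives the robot as it stands. The module is installed in compiled form; this text tells all that it offers.
- The arm moves only by the tool apply_moves, never from a script. Its argument "series" is a list of rows, each a list of 7 numbers: the shift along the tool's x, y, z in mm, then the turn, a rotation vector about the tool's x, y, z in degrees, then the opening, from 0 (shut) to 1 (fully open). A call has 1 to 12 rows; each row shifts and turns the commanded pose from where the row before left it, along the tool's axes as they then stand; what a row does not reach is not made up. A row lasts 1/8 s, in which the tool goes at most 62.5 mm and 10.7 degrees, less where a joint would pass 70% of its speed; a pose out of reach is approached as far as the arm can. A call with a gripper value outside its range is refused whole. The fingers move at their own pace and stop on an object; "grip_force" is the grip in N (left out, the last holds). Time passes only in rows, so rows that do not move let the fingers close. It gives the time, the measured TCP pose, the force, the opening and the grip force at its end, in the units of the state.
- telemetry.observe(): the state, without advancing time (a new reading comes with each control period).
- get_image(name): name is "scene" or "side" or "wrist"; returns a dict with "frame" (480x640x3 uint8, red, green, blue), "z_map" (480x640 float32, m along the optical axis (not along the pixel's ray), 0 where there is no reading), "vertical_fov" (degrees; the focal length in pixels is half the picture's height over the tangent of half this angle, whatever the lens; pixels are square), "cx", "cy" (the principal point, pixels), "eye" and "attitude" of the camera in the world; the wrist camera has in their place "mount" (4x4, takes a point from camera to tool coordinates, whose origin is the TCP and whose axes are the flange's). Camera axes: x right, y up, looking along -z (the intrinsics and any distortion apply to the point x, -y, -z); pixel columns grow to the right and rows downward; lengths in m; the calibration is good to about 2 mm. A picture is of the moment at which its call begins: read the wrist's pose just before it.
- env.close_job(): hands the job in; it is judged then, once.
The state is a dict: "time_s": time; "q": joint angles; "qvel": joint speeds; "joint_efforts": joint torques, N m; "position": TCP position; "tool_rot": TCP orientation; "ft_force": force on the tool from outside, world axes, zero at the start; "wrist_torque": the same for the moment, N m; "grip_width": finger opening in m; "gripper_force": force on a finger pad.
Only numpy, scipy, OpenCV 4.12 (cv2) and the standard library are available. Lean on these libraries where they do the work, as an engineer would, in place of code of your own. Each camera call takes 0.05 s, during which the arm holds its last target. There are 200 camera calls.

### The job

Find the spot on the stud block's crowned top edge that has the set slope: pick up the dial angle gauge, rest the flat of its base lengthwise along that edge and rock it on the curve until its swinging pointer settles on the gauge's marker tab. Finish while still holding it there in the gripper, steady and not leaning sideways, its base bearing lightly on the wood, so that the touching spot can be pencilled. Leave the pliers, pot, pencil and loose offcut where they lie.

Things in the scene. Friction and masses are not known exactly. Their poses are not given: they have to be found in the camera images.
- gauge: Dial angle gauge, about 0.26 kg, loose, upright on the table. Origin: centre of its underside; x along the base, z up, -y out of the dial. Base bar 140 (x) x 30 (y) x 16 high; round black housing, radius 56, 26 thick (y +-13), centre 72 up, top 128 up. Grip the solid upper housing, 85 to 124 up, across y (26). Below is a window: white plate, ticks every 10 degrees, pointer, marker tab
- pointer (a joint): Plumb pointer's swing about the gauge's y axis, rad; pivot 72 above the underside. It hangs free, swings at about 3 Hz and settles in about 1 s. 0: towards the middle of the base; positive: tip moved towards the gauge's -x. With the gauge turned by t about its own y (+x end down for positive t) it settles at -t
- marker (a joint): Where the friction-held marker tab stands on the window's rim, same zero, axis and sign as the pointer (between -0.28 and 0.28 rad); it does not move by itself. The pointer is on the mark when both joints read alike
- pointer_tip (a point): Tip of the pointer, 45.5 mm from the dial centre
- marker_end (a point): Middle of the inner end of the marker tab (bright steel on the black rim, 7 wide, 10 long), 45.5 mm from the dial centre, in the plane of the pointer
- stud: Workpiece, fixed: stud block on edge, 160 long (x), 38 thick (y +-19), let into a flat joist offcut 200 x 140 x 38 high. Origin: centre of the offcut's underside, at table height; x along the stud, z up. The stud's top edge is a circular arc along x, radius 160, 115 above the table at mid length, 94 at the ends (30 degrees of slope there)
- crown (a point): Highest point of the stud's crowned edge, mid length and mid thickness, 115 above the table
- crown_centre (a point): Centre of the circular arc of the stud's crowned edge, 160 straight below the crown, that is 45 below the table
- pliers: Bystander: needle-nose pliers lying flat, 160 long, 12 high, origin near the pivot
- pot: Bystander: white ceramic pot, 100 across, 105 high, origin under its centre
- pencil: Bystander: flat carpenter's pencil, 155 long, 8 high, lying
- offcut: Bystander: loose wood offcut 110 x 62 x 38 high
There are look-alikes about, which are no part of the job. Several things look just like the stud: the one meant starts farthest to the robot's right. There is more than one size of the gauge; the job needs the larger.

How it is judged (in metres and radians):
On the way:
1. the gauge is lifted clear of the table in the gripper (height (world z) of gauge above 0.03 m and contact force between the fingers and gauge above 1 N), for 0.2 s.
At the end, for the whole second after the job is handed in: Held in the gripper, the flat of the gauge's base bears on the stud's crown with 0.3 to 20 N, along it and upright within 8 degrees, centred across it within 20 mm and touching 6 mm or more in from its ends; pointer tip within 3.5 mm of the middle of the marker tab; all still (contact force between the fingers and gauge above 1 N and contact force between gauge and stud between 0.3 and 20 N and height (world z) of gauge above 0.075 m and distance between pointer_tip and marker_end below 0.0035 m and velocity of joint pointer between -0.3 and 0.3 rad/s and linear speed of gauge below 0.01 m/s and angle between the x axis of gauge and the x axis of stud, either way round below 0.45 rad and angle between the y axis of gauge and the y axis of stud, either way round below 0.15 rad and x of crown_centre in the frame of gauge between -0.064 and 0.064 m and z of crown_centre in the frame of gauge below -0.155 m and y of crown_centre in the frame of gauge between -0.02 and 0.02 m); the arm keeps its last pose, push and grip.
It fails at once if the gauge is tipped over (angle between gauge's own z axis and vertical above 0.9 rad).
It fails at once if a bystander is moved more than 20 mm (distance of any of pliers, pot, pencil, offcut from where it was at the start of the episode above 0.02 m).
It also fails if it takes over 48 s, if anything falls off the work surface, if the arm or the gripper's body presses on something with over 40 N, if the wrist force passes 120 N, or if a joint passes its speed limit or range.

## Working session

There is one attempt and no reset: what is moved stays moved. The work goes in short steps, Python scripts to look and compute and a tool call to move; the robot and the scene stay as the last step left them, time stands still between calls to the robot, and variables do not carry over. Pictures are saved under pics/ and viewed, at most 10 in all, crops included, and the job is handed in when it is done.

Besides the shell and the picture viewer there is one more tool, called after "Call:" as a command line: name --pt "numbers of a row" for each row, then --argument value for the rest. apply_moves: Moves the arm, as the interface text tells. Its arguments: {"type":"object","properties":{"series":{"type":"array"},"grip_force":{"type":"number"}},"required":["series"]}

```bash
mkdir -p pics; cat > h.py <<'E'
import numpy as np, cv2
from rig import telemetry, get_image, env
def cam(name):
    s=telemetry.observe(); im=get_image(name)
    if 'mount' in im:
        T=np.eye(4); T[:3,:3]=np.array(s['tool_rot']); T[:3,3]=s['position']
        M=T@np.array(im['mount']); im['R']=M[:3,:3]; im['t']=M[:3,3]
    else:
        im['t']=np.array(im['eye']); A=np.array(im['attitude']); im['R']=A if A.shape==(3,3) else A[:3,:3]
    im['f']=240/np.tan(np.radians(im['vertical_fov'])/2)
    return im
def cloud(im):
    v,u=np.mgrid[0:480,0:640]; z=im['z_map']
    P=np.stack([(u-im['cx'])/im['f']*z,-(v-im['cy'])/im['f']*z,-z],-1)
    return P@im['R'].T+im['t']
def ray(im,u,v):
    d=im['R']@np.array([(u-im['cx'])/im['f'],-(v-im['cy'])/im['f'],-1]); return im['t'],d
def save(im,n): cv2.imwrite('pics/'+n,im['frame'][...,::-1] if isinstance(im,dict) else im[...,::-1])
E
python3 - <<'E'
from h import *
for n in ['scene','side','wrist']:
    im=cam(n); save(im,n+'0.png'); print(n,[k for k in im],im['vertical_fov'],im['cx'],im['cy'],im['t'],np.round(im['R'],3).tolist())
    np.savez(n+'0.npz',**{k:v for k,v in im.items()})
print(env.pinch_z,telemetry.observe())
E
```

```text
scene ['frame', 'z_map', 'vertical_fov', 'cx', 'cy', 'eye', 'attitude', 't', 'R', 'f'] 54.322228104268305 314.3902867794194 235.31217397710384 [ 1.1818196  -0.42481877  0.71315628] [[0.508, -0.541, 0.67], [0.861, 0.328, -0.389], [-0.01, 0.774, 0.633]]
side ['frame', 'z_map', 'vertical_fov', 'cx', 'cy', 'eye', 'attitude', 't', 'R', 'f'] 48.50322012809257 322.261267676983 242.01054862313296 [ 0.14268524 -1.13788305  0.73071567] [[0.95, 0.17, -0.262], [-0.311, 0.448, -0.838], [-0.025, 0.878, 0.478]]
wrist ['frame', 'z_map', 'vertical_fov', 'cx', 'cy', 'mount', 'R', 't', 'f'] 60.3859803859856 324.8231584610254 238.76098375295695 [ 0.2308224  -0.50533313  0.37383489] [[0.281, 0.912, 0.299], [-0.96, 0.267, 0.086], [-0.001, -0.311, 0.95]]
0.0187 {'time_s': 0.15, 'q': array([-8.60160185e+01,  2.18337824e+01,  7.43713009e+01,  1.13698784e-03,
        8.38599141e+01, -1.23379756e+01]), 'qvel': array([-0.03676969, -0.05129572, -0.06382452,  0.11388592,  0.04593702,
        0.09720231]), 'joint_efforts': array([ 3.05053407e-03, -4.48625708e+01, -2.31343836e+01, -1.60120871e-04,
        3.82534607e-03, -1.69442615e-05]), 'position': array([ 0.15453377, -0.52757409,  0.19605856]), 'tool_rot': array([[ 9.59698271e-01,  2.81032428e-01, -5.91340815e-05],
       [ 2.81032312e-01, -9.59697638e-01,  1.13304942e-03],
       [ 2.61672791e-04, -1.10400416e-03, -9.99999356e-01]]), 'ft_force': array([ 0.01115124, -0.23160131, -0.11855628]), 'wrist_torque': array([-0.02678112,  0.03900817, -0.01404841]), 'gripper_force': 0.0, 'grip_width': 0.08514876491164107}
```

View pics/scene0.png

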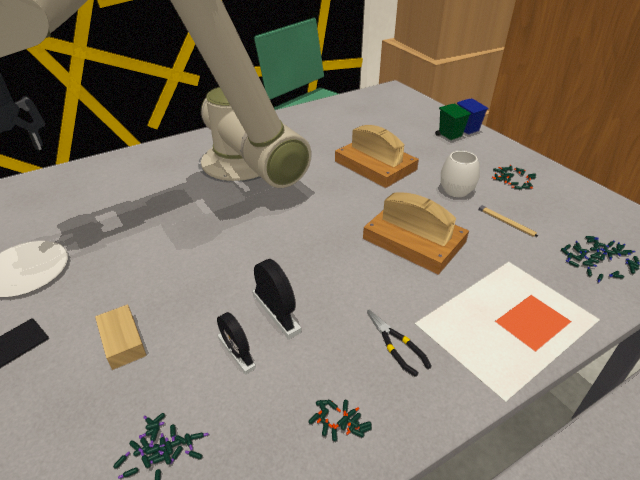

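View pics/side0.png

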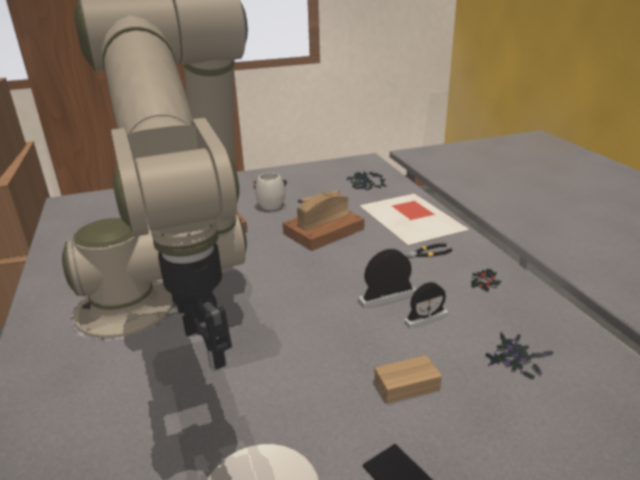

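The scene picture shows two gauges: a large one at (275,297) and a small one at (235,341). It also shows two studs, at (418,232) and (376,153), plus the offcut (121,337), pliers (398,342), pot (460,175) and pencil (507,221). In the side view the large gauge (388,275) shows its black back and the small one (428,300) shows its dial. I'll measure these next.

```bash
python3 - <<'E'
from h import *
D={n:dict(np.load(n+'0.npz')) for n in ['scene','side']}
C={n:cloud(D[n]) for n in D}
def px(n,u,v): return np.round(C[n][v,u],3)
print('table',px('scene',300,400),px('side',330,330))
for n,l in {'scene':[(275,285),(232,330),(415,215),(378,142),(460,170),(398,342),(507,221),(121,325)],'side':[(388,270),(428,295),(323,210),(270,190),(410,370)]}.items():
    for p in l: print(n,p,px(n,*p))
# blobs above table from both
for n in D:
    P=C[n].reshape(-1,3); ok=(D[n]['z_map'].ravel()>0)&(P[:,2]>.012)&(P[:,2]<.16)&(P[:,0]>.2)&(P[:,0]<.85)&(np.abs(P[:,1])<.5)
    m=ok.reshape(480,640).astype(np.uint8)
    k,lab,st,ce=cv2.connectedComponentsWithStats(m)
    for i in range(1,k):
        if st[i,4]>150:
            Q=C[n][lab==i]; r=cv2.minAreaRect(Q[:,:2].astype(np.float32)); print(n,st[i],np.round(Q.min(0),3),np.round(Q.max(0),3),np.round(r[0],3),np.round(r[1],3),round(r[2],1))
im=D['scene']['frame'][230:390,180:350]; 
a=cv2.resize(im,None,fx=3,fy=3,interpolation=2)
b=cv2.resize(D['side']['frame'][230:340,340:470],None,fx=2.2,fy=2.2)
c=np.zeros((480,800,3),np.uint8); c[:,:510]=a; c[:b.shape[0],512:512+b.shape[1]]=b
c[245:245+200,512:512+286]=cv2.resize(D['scene']['frame'][110:280,320:490][:, :],(286,200))
save(c,'c0.png')
E
```

```text
table [ 0.792 -0.231  0.001] [ 0.434 -0.245 -0.002]
scene (275, 285) [ 0.632 -0.189  0.114]
scene (232, 330) [ 0.667 -0.29   0.089]
scene (415, 215) [0.573 0.188 0.087]
scene (378, 142) [0.265 0.314 0.093]
scene (460, 170) [0.487 0.407 0.088]
scene (398, 342) [ 0.78  -0.013 -0.002]
scene (507, 221) [0.631 0.444 0.006]
scene (121, 325) [ 0.508 -0.451  0.038]
side (388, 270) [ 0.595 -0.189  0.086]
side (428, 295) [ 0.643 -0.294  0.073]
side (323, 210) [0.561 0.184 0.08 ]
side (270, 190) [0.454 0.394 0.076]
side (410, 370) [ 0.52  -0.46   0.039]
scene [ 345  125   74   60 2516] [0.2   0.248 0.012] [0.354 0.42  0.118] [0.264 0.333] [0.16  0.145] 11.9
scene [ 244  145   68   43 1713] [ 0.2   -0.057  0.061] [0.309 0.091 0.16 ] [ 0.275 -0.002] [0.167 0.082] 60.5
scene [ 441  151   39   45 1419] [0.419 0.386 0.012] [0.512 0.482 0.109] [0.463 0.433] [0.091 0.098] 73.1
scene [ 363  193  106   79 4936] [0.472 0.103 0.012] [0.684 0.303 0.117] [0.567 0.202] [0.202 0.142] 20.9
scene [ 253  259   48   77 2044] [ 0.533 -0.198  0.012] [ 0.671 -0.16   0.13 ] [ 0.601 -0.179] [0.139 0.03 ] 4.2
scene [  
[... 268 characters left out ...]
 [ 0.789 -0.418  0.023] [ 0.757 -0.45 ] [0.067 0.065] 73.1
side [255 173  31  36 886] [0.413 0.379 0.012] [0.51  0.482 0.107] [0.461 0.429] [0.094 0.093] 39.7
side [ 283  193   82   55 2725] [0.449 0.099 0.012] [0.683 0.247 0.117] [0.565 0.199] [0.204 0.147] 20.1
side [217 213  31  56 842] [ 0.232 -0.059  0.013] [0.353 0.342 0.16 ] [0.313 0.135] [0.412 0.062] 75.1
side [ 359  249   87   76 3161] [ 0.528 -0.304  0.012] [ 0.692 -0.162  0.131] [ 0.61  -0.233] [0.137 0.154] 13.3
side [497 339  37  23 339] [ 0.718 -0.489  0.012] [ 0.789 -0.419  0.022] [ 0.756 -0.452] [0.07  0.063] 69.0
side [ 375  355   67   46 2014] [ 0.458 -0.496  0.012] [ 0.569 -0.429  0.042] [ 0.513 -0.462] [0.067 0.111] 89.8
```

View pics/c0.png

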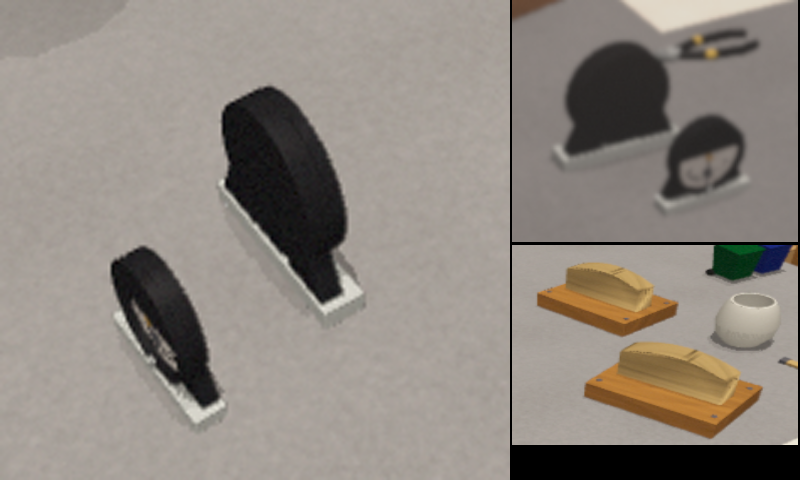

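List of candidates:
- **Gauges:** large at scene (275,297), 140 mm base, at world (0.601,-0.179). Small at scene (235,341), 100 mm base. I choose the large one.
- **Studs:** scene (418,232) at y=0.20, and scene (376,153) at y=0.33. I choose the one at y=0.20, which is farther right.

The crop confirms the large gauge, with its dial facing +y and its x axis along world -x. Next I move above it.

Call:
apply_moves --pt "52.7 -21 -2.4 0 0 0 1" --pt "52.7 -21 -2.4 0 0 0 1" --pt "52.7 -21 -2.4 0 0 0 1" --pt "52.7 -21 -2.4 0 0 0 1" --pt "52.7 -21 -2.4 0 0 0 1" --pt "52.7 -21 -2.4 0 0 0 1" --pt "52.7 -21 -2.4 0 0 0 1" --pt "52.7 -21 -2.4 0 0 0 1" --pt "52.7 -21 -2.4 0 0 0 1" --pt "52.7 -21 -2.4 0 0 0 1" --pt "0 0 0 0 0 6 1" --pt "0 0 0 0 0 6.1 1"

```text
time_s: 1.65
position: [0.6016, -0.1774, 0.2198]
tool_rot: [[0.997, 0.072, -0.001], [0.072, -0.997, 0.0], [-0.001, -0.001, -1.0]]
ft_force: [0.3, 0.3, -0.0]
grip_width: 0.0852
gripper_force: 0.0
```

```bash
python3 - <<'E'
from h import *
s=telemetry.observe(); print(s['time_s'],s['position'],np.round(s['tool_rot'],4).tolist(),s['ft_force'],s['q'])
im=cam('wrist'); save(im,'w1.png'); P=cloud(im); ok=im['z_map']>0
m=(ok&(P[...,2]>.008)&(P[...,2]<.14)&(P[...,0]>.5)&(P[...,0]<.7)&(P[...,1]>-.235)&(P[...,1]<-.12))
Q=P[m]; r=cv2.minAreaRect(Q[:,:2].astype(np.float32)); print('all',r,len(Q),Q.max(0))
for lo,hi in [(.008,.022),(.1,.14)]:
    k=Q[(Q[:,2]>lo)&(Q[:,2]<hi)]; print(lo,len(k),cv2.minAreaRect(k[:,:2].astype(np.float32)))
E
```

```text
1.65 [ 0.60164648 -0.17741501  0.21982282] [[0.9974, 0.0715, -0.001], [0.0715, -0.9974, 0.0005], [-0.001, -0.0006, -1.0]] [ 0.34608379  0.31362232 -0.02060742] [-2.72254539e+01  2.91261115e+01  5.83030474e+01 -2.10236645e-03
  9.26361930e+01  5.86723046e+01]
all ((0.6083340644836426, -0.1779344528913498), (0.11918364465236664, 0.028946222737431526), 4.158681869506836) 5873 [ 0.66863225 -0.15945359  0.13028284]
0.008 509 ((0.6584107279777527, -0.17439903318881989), (0.019019488245248795, 0.028971455991268158), 3.4540913105010986)
0.1 4630 ((0.5983554720878601, -0.17859163880348206), (0.09766395390033722, 0.025954145938158035), 4.185640335083008)
```

View pics/w1.png

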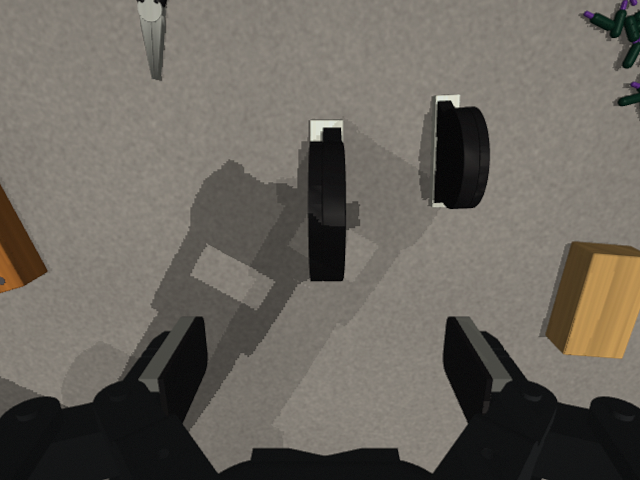

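The wrist view shows the large gauge from above, centred at about (327,200), and no finger would come near the small one. Its centre is (0.5985,-0.1786) and its yaw 4.2°. Now I descend and grip.

Call:
apply_moves --pt "-3.2 0.9 25 0 0 0 1" --pt "0 0 40 0 0 0 1" --pt "0 0 35 0 0 0 1" --pt "0 0 20 0 0 0 1" --pt "0 0 10 0 0 0 1" --pt "0 0 0 0 0 0 1" --pt "0 0 0 0 0 0 0" --pt "0 0 0 0 0 0 0" --pt "0 0 0 0 0 0 0" --pt "0 0 0 0 0 0 0" --pt "0 0 0 0 0 0 0" --pt "0 0 0 0 0 0 0" --grip_force 60

```text
time_s: 3.2
position: [0.5984, -0.1794, 0.0913]
tool_rot: [[0.997, 0.074, 0.001], [0.074, -0.997, -0.0], [0.001, 0.001, -1.0]]
ft_force: [-1.3, 1.0, 5.4]
grip_width: 0.0219
gripper_force: 58.6
```

Call:
apply_moves --pt "0 0 -10 0 0 0 0" --pt "0 0 -30 0 0 0 0" --pt "0 0 -40 0 0 0 0" --pt "0 0 -40 0 0 0 0" --pt "0 0 -30 0 0 0 0" --pt "0 0 0 0 0 0 0" --pt "0 0 0 0 0 0 0"

```text
time_s: 4.08
position: [0.5976, -0.1791, 0.2387]
tool_rot: [[0.997, 0.074, -0.003], [0.074, -0.997, 0.001], [-0.003, -0.002, -1.0]]
ft_force: [-0.7, -0.5, -3.5]
grip_width: 0.0214
gripper_force: 59.1
```

```bash
python3 - <<'E'
from h import *
s=telemetry.observe(); print(s['time_s'],s['position'],np.round(s['tool_rot'],4).tolist(),s['ft_force'],s['grip_width'],s['gripper_force'])
a=cam('scene'); b=cam('side'); save(np.vstack([np.hstack([cv2.resize(a['frame'],(400,300)),cv2.resize(b['frame'],(400,300))]),np.hstack([cv2.resize(a['frame'][130:330,170:437],(400,300)),cv2.resize(b['frame'][130:330,270:537],(400,300))])]),'l1.png')
E
```

```text
4.075 [ 0.59759943 -0.17909339  0.23867009] [[0.9973, 0.0735, -0.0027], [0.0735, -0.9973, 0.0014], [-0.0026, -0.0016, -1.0]] [-0.73223912 -0.45462323 -3.50291798] 0.02140161442363399 59.11969235166907
```

View pics/l1.png

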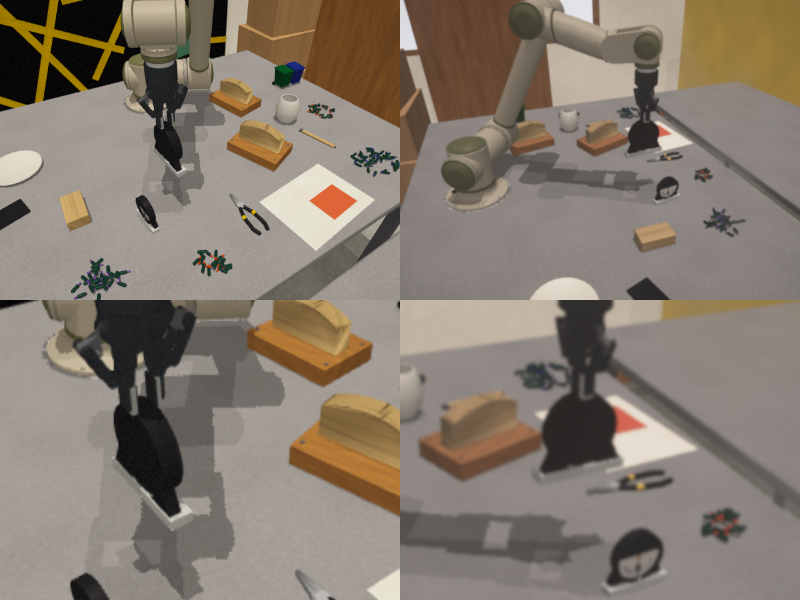

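The gauge is lifted and hanging straight in both views. Next I carry it over the stud and turn it so the dial faces the cameras.

Call:
apply_moves --pt "-0.5 -47.5 -5 0 0 0 0" --pt "-0.5 -47.5 -5 0 0 0 0" --pt "-0.5 -47.5 -5 0 0 0 0" --pt "-0.5 -47.5 -5 0 0 0 0" --pt "-0.5 -47.5 0 0 0 0 0" --pt "-0.5 -47.5 0 0 0 0 0" --pt "-0.5 -47.5 0 0 0 0 0" --pt "-0.5 -47.5 0 0 0 0 0" --pt "0 0 0 0 0 -10 0" --pt "0 0 0 0 0 -10 0" --pt "0 0 0 0 0 -10 0" --pt "0 0 0 0 0 -10 0"

```text
time_s: 5.68
position: [0.5659, 0.1993, 0.2592]
tool_rot: [[0.713, 0.702, -0.002], [0.702, -0.713, -0.0], [-0.002, -0.001, -1.0]]
ft_force: [-0.6, -0.2, -2.5]
grip_width: 0.0212
gripper_force: 59.4
```

Call:
apply_moves --pt "0 0 0 0 0 -10.4 0" --pt "0 0 0 0 0 -10.4 0" --pt "0 0 0 0 0 -10.4 0" --pt "0 0 0 0 0 -10.4 0" --pt "0 0 0 0 0 -10.4 0" --pt "0 0 0 0 0 -10.4 0" --pt "0 0 0 0 0 -10.4 0" --pt "0 0 0 0 0 -10.4 0" --pt "0 0 0 0 0 -10.4 0" --pt "0 0 0 0 0 -10.4 0" --pt "0 0 0 0 0 -10.4 0" --pt "0 0 0 0 0 -10.4 0"

```text
time_s: 7.18
position: [0.5659, 0.1993, 0.2592]
tool_rot: [[-0.983, 0.185, -0.002], [0.185, 0.983, -0.0], [0.002, -0.001, -1.0]]
ft_force: [-1.1, -0.3, -3.2]
grip_width: 0.0214
gripper_force: 59.4
```

Call:
apply_moves --pt "0 0 0 0 0 -10.4 0" --pt "0 0 0 0 0 -10.4 0" --pt "0 0 0 0 0 -10.4 0" --pt "0 0 0 0 0 0 0" --pt "0 0 0 0 0 0 0" --pt "0 0 0 0 0 0 0" --pt "0 0 0 0 0 0 0" --pt "0 0 0 0 0 0 0" --pt "0 0 0 0 0 0 0" --pt "0 0 0 0 0 0 0" --pt "0 0 0 0 0 0 0"

```text
time_s: 8.55
position: [0.5662, 0.1993, 0.2605]
tool_rot: [[-0.938, -0.346, -0.0], [-0.346, 0.938, 0.0], [0.0, 0.0, -1.0]]
ft_force: [-0.3, 0.2, -2.8]
grip_width: 0.0215
gripper_force: 59.4
```

```bash
python3 - <<'E'
from h import *
s=telemetry.observe(); print(s['time_s'],s['position'],np.round(s['tool_rot'],4).tolist(),s['ft_force'],s['grip_width'],s['gripper_force'],s['q'])
out=[]
for n in ['scene','side']:
    a=cam(n); np.savez(n+'1.npz',**a)
    p=np.array(s['position'])-[0,0,.0193]; c=a['R'].T@(p-a['t']); u=a['cx']-a['f']*c[0]/c[2]; v=a['cy']+a['f']*c[1]/c[2]; print(n,u,v)
    u,v=int(u),int(v); print(u-50,v-37)
    out.append(cv2.resize(a['frame'][v-45:v+75,u-50:u+50],(400,480),interpolation=cv2.INTER_CUBIC))
save(np.hstack(out),'d1.png')
# stud refinement from initial clouds
for n in ['scene','side']:
    D=dict(np.load(n+'0.npz')); P=cloud(D); 
    m=(P[...,0]>.4)&(P[...,0]<.72)&(P[...,1]>.08)&(P[...,1]<.32)&(D['z_map']>0)
    Q=P[m]
    for lo,hi in [(.012,.036),(.034,.042),(.085,.13)]:
        k=Q[(Q[:,2]>lo)&(Q[:,2]<hi)]; print(n,lo,len(k),np.round(k[:,2].max(),4),cv2.minAreaRect(k[:,:2].astype(np.float32)))
E
```

```text
8.55 [0.56621762 0.19934906 0.26053358] [[-0.9384, -0.3456, -0.0], [-0.3456, 0.9384, 0.0], [0.0, 0.0, -1.0]] [-0.25855098  0.16486325 -2.75137272] 0.02154934257324234 59.37893467023969 [ 8.10710836e+00  2.51883745e+01  5.84180895e+01  1.28080308e-03
  9.63942116e+01 -1.02108940e+02]
scene 426.7300319416814 150.72246773356687
376 113
side 321.6997311454799 154.4526970466486
271 117
scene 0.012 926 0.036 ((0.5666615962982178, 0.20198291540145874), (0.20209506154060364, 0.14222164452075958), 20.949989318847656)
scene 0.034 1807 0.0419 ((0.5664577484130859, 0.20231226086616516), (0.2014659196138382, 0.14226455986499786), 20.708911895751953)
scene 0.085 1284 0.1171 ((0.565902829170227, 0.20354154706001282), (0.1613856852054596, 0.04496461898088455), 20.380664825439453)
side 0.012 690 0.036 ((0.5651639103889465, 0.19889229536056519), (0.2045391947031021, 0.1459970921278), 19.325782775878906)
side 0.034 845 0.0419 ((0.5664445161819458, 0.19882559776306152), (0.20356781780719757, 0.14667028188705444), 19.227279663085938)
side 0.085 628 0.117 ((0.5662129521369934, 0.19955919682979584), (0.16411593556404114, 0.04668324440717697), 18.476577758789062)
```

View pics/d1.png

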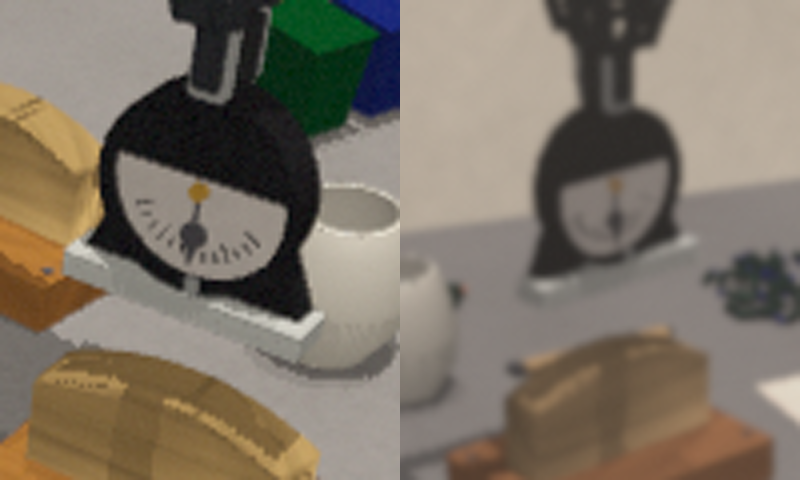

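The scene crop shows the dial facing the camera, with the pivot at (199,192), the pointer bob at (193,235) and the steel tab at about (192,285). In the side crop they are at (615,185), (615,222) and (627,260). Next I measure the angles by casting rays onto the dial plane.

```bash
cat >> h.py <<'E'
def proj(a,p):
    c=a['R'].T@(np.asarray(p)-a['t']); return a['cx']-a['f']*c[0]/c[2], a['cy']+a['f']*c[1]/c[2]
def dial(a,s,yo=0.011,S=8,dump=None,h=.0913):
    """rays onto dial plane; returns gauge-frame grid around pivot. gauge x=-tool x, y=tool y, z=-tool z"""
    Rt=np.array(s['tool_rot']); G=Rt*np.array([-1,1,-1]); 
    piv=np.array(s['position'])-G[:,2]*(h-.072)-G[:,1]*yo
    u0,v0=map(round,proj(a,piv)); 
    cr=a['frame'][v0-40:v0+50,u0-50:u0+50]; big=cv2.resize(cr,None,fx=S,fy=S,interpolation=cv2.INTER_CUBIC)
    V,U=np.mgrid[0:big.shape[0],0:big.shape[1]]; u=(U+.5)/S-.5+u0-50; v=(V+.5)/S-.5+v0-40
    d=np.stack([(u-a['cx'])/a['f'],-(v-a['cy'])/a['f'],-np.ones_like(u)],-1)@a['R'].T
    n=G[:,1]; k=((piv-a['t'])@n)/(d@n); X=(a['t']+d*k[...,None]-piv)@G
    hsv=cv2.cvtColor(big,cv2.COLOR_RGB2HSV)
    o=(hsv[...,0]>10)&(hsv[...,0]<30)&(hsv[...,1]>120)&(hsv[...,2]>80)&(np.hypot(X[...,0],X[...,2])<.02)
    c=X[o].mean(0); X=X-c; g=cv2.cvtColor(big,cv2.COLOR_RGB2GRAY).astype(float)
    r=np.hypot(X[...,0],X[...,2]); th=np.degrees(np.arctan2(-X[...,0],-X[...,2]))
    return X,r,th,g,c,big
def profile(r,th,g,r0,r1,lim=24,step=2):
    b=np.arange(-lim,lim+.1,step); m=(r>r0)&(r<r1)
    return [int(g[m&(abs(th-x)<step/2)].mean()) for x in b]
def measure(a,s):
    X,r,th,g,c,big=dial(a,s)
    m=(r>.0485)&(r<.053)&(abs(th)<22); w=np.clip(g-np.percentile(g[m],50)-15,0,None)*m; t0=(w*th).sum()/w.sum()
    w=w*(abs(th-t0)<9); t0=(w*th).sum()/w.sum()
    out=[]
    for r0,r1 in [(.014,.03),(.032,.042)]:
        m=(r>r0)&(r<r1)&(abs(th)<24); w=np.clip(np.percentile(g[m],60)-30-g,0,None)*m; t=(w*th).sum()/w.sum(); w*=abs(th-t)<10; out.append((w*th).sum()/w.sum())
    return c,t0,out
E
python3 - <<'E'
from h import *
s={'position':np.array([0.56621762,0.19934906,0.26053358]),'tool_rot':np.array([[-0.9384,-0.3456,0],[-0.3456,0.9384,0],[0,0,-1]])}
for n in ['scene','side']:
    a=dict(np.load(n+'1.npz')); X,r,th,g,c,big=dial(a,s); print(n,np.round(c*1000,1),measure(a,s)[1:])
    for r0,r1 in [(.014,.022),(.022,.03),(.032,.037),(.037,.043),(.043,.047),(.0475,.05),(.05,.053)]: print(r0,profile(r,th,g,r0,r1))
    if n=='scene':
        for rr in (.0455,.0555): big[abs(r-rr)<.0003]=(255,0,0)
        for t in (-10,0,10): big[(abs(th-t)<.3)&(r<.06)]=(0,0,255)
        save(big[:600],'d2.png')
E
```

```text
scene [ 2.4 -0.   1.3] (np.float64(-4.50134950074329), [np.float64(-0.689879685357619), np.float64(1.3927782768363588)])
0.014 [137, 131, 123, 115, 107, 97, 86, 86, 76, 73, 68, 66, 66, 67, 71, 78, 87, 97, 112, 126, 135, 139, 141, 141, 140]
0.022 [143, 131, 116, 99, 83, 71, 62, 57, 57, 56, 56, 56, 56, 55, 54, 55, 56, 57, 66, 88, 112, 129, 137, 141, 142]
0.032 [96, 105, 130, 135, 121, 103, 96, 116, 131, 115, 85, 62, 60, 79, 89, 73, 76, 111, 139, 141, 123, 101, 106, 131, 142]
0.037 [125, 126, 133, 139, 137, 130, 125, 131, 141, 144, 129, 102, 90, 105, 126, 136, 137, 140, 141, 140, 139, 133, 135, 140, 141]
0.043 [142, 142, 141, 137, 135, 135, 130, 132, 134, 130, 130, 130, 128, 127, 128, 128, 129, 125, 129, 126, 123, 125, 120, 116, 120]
0.0475 [52, 42, 40, 44, 48, 50, 39, 50, 79, 90, 97, 91, 63, 35, 34, 31, 28, 36, 37, 34, 34, 32, 32, 28, 32]
0.05 [18, 18, 16, 15, 17, 13, 9, 42, 93, 108, 108, 101, 73, 35, 22, 19, 15, 15, 20, 20, 19, 16, 19, 17, 16]h.py:32: RuntimeWarning: Mean of empty slice.
  c=X[o].mean(0); X=X-c; g=cv2.cvtColor(big,cv2.COLOR_RGB2GRAY).astype(float)
  ret = um.true_divide(
Traceback (most recent call last):
  File "h.py", line 40, in measure
    m=(r>.0485)&(r<.053)&(abs(th)<22); w=np.clip(g-np.percentile(g[m],50)-15,0,None)*m; t0=(w*th).sum()/w.sum()
                                                   ~~~~~~~~~~~~~^^^^^^^^^
IndexError: index -1 is out of bounds for axis 0 with size 0
```

View pics/d2.png

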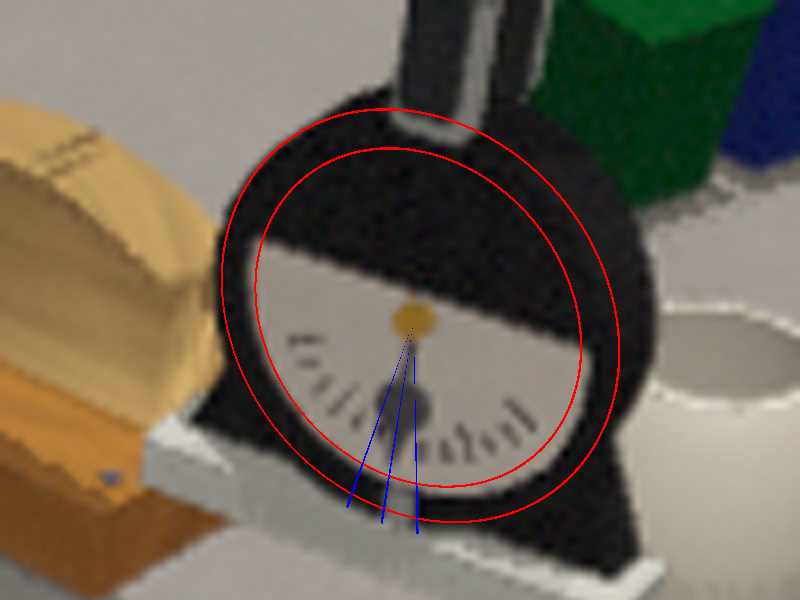

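In the scene crop the tab at (400,490) sits about 4.5° on the -4 side of the hanging pointer, so the marker is at about -4.5° and the gauge should tilt about +4.5°. To separate the pointer from the zero tick I tilt it in the air first and measure again.

Call:
apply_moves --pt "0 0 0 0 2.5 0 0" --pt "0 0 0 0 2.5 0 0" --pt "0 0 0 0 0 0 0" --pt "0 0 0 0 0 0 0" --pt "0 0 0 0 0 0 0" --pt "0 0 0 0 0 0 0" --pt "0 0 0 0 0 0 0" --pt "0 0 0 0 0 0 0" --pt "0 0 0 0 0 0 0" --pt "0 0 0 0 0 0 0"

```text
time_s: 9.9
position: [0.5662, 0.1993, 0.2605]
tool_rot: [[-0.935, -0.346, -0.082], [-0.344, 0.938, -0.03], [0.087, 0.0, -0.996]]
ft_force: [-1.0, 0.1, -2.7]
grip_width: 0.0214
gripper_force: 59.3
```

```bash
python3 - <<'E'
from h import *
s=telemetry.observe(); print(s['time_s'],s['position'],np.round(s['tool_rot'],4).tolist(),s['ft_force'])
fr=[]
for i in range(4):
    a=cam('scene'); fr.append(a['frame'].astype(float))
a['frame']=np.mean(fr,0).round().astype(np.uint8); np.savez('scene2.npz',**a)
X,r,th,g,c,big=dial(a,s); print(np.round(c*1000,1),measure(a,s)[1:])
for r0,r1 in [(.014,.022),(.022,.03),(.032,.037),(.037,.04),(.04,.043),(.043,.046),(.0475,.05),(.05,.053)]: print(r0,profile(r,th,g,r0,r1))
save(big[220:560,220:660],'d3.png')
E
```

```text
9.9 [0.56623375 0.19931787 0.2605257 ] [[-0.9348, -0.3456, -0.0818], [-0.3443, 0.9384, -0.0301], [0.0872, 0.0, -0.9962]] [-0.95528886  0.07834645 -2.69588128]
[ 3.1 -0.   1.4] (np.float64(-5.42365141720913), [np.float64(-5.878126287909993), np.float64(-6.503002638393992)])
0.014 [121, 109, 99, 92, 85, 75, 74, 66, 61, 60, 64, 71, 78, 84, 92, 100, 113, 125, 135, 139, 140, 140, 140, 139, 139]
0.022 [113, 98, 81, 69, 61, 56, 55, 55, 55, 55, 55, 55, 55, 53, 53, 60, 76, 100, 121, 135, 141, 141, 140, 141, 141]
0.032 [102, 118, 137, 133, 97, 79, 102, 104, 78, 56, 50, 76, 116, 135, 127, 107, 98, 119, 139, 138, 122, 108, 117, 134, 143]
0.037 [115, 131, 142, 141, 125, 117, 133, 136, 113, 77, 71, 107, 141, 142, 140, 128, 122, 133, 142, 141, 136, 127, 130, 138, 142]
0.04 [142, 141, 141, 142, 142, 142, 142, 144, 135, 106, 101, 131, 144, 142, 142, 144, 143, 142, 141, 141, 141, 140, 139, 139, 140]
0.043 [137, 138, 138, 137, 141, 140, 136, 137, 134, 122, 120, 130, 135, 136, 133, 137, 133, 128, 130, 128, 135, 130, 131, 132, 134]
0.0475 [42, 45, 53, 42, 35, 34, 29, 59, 91, 95, 87, 66, 39, 25, 31, 29, 27, 29, 24, 28, 30, 29, 27, 31, 32]
0.05 [16, 16, 15, 16, 17, 17, 19, 64, 101, 114, 113, 93, 48, 22, 20, 21, 18, 19, 19, 19, 19, 20, 19, 20, 20]
```

View pics/d3.png

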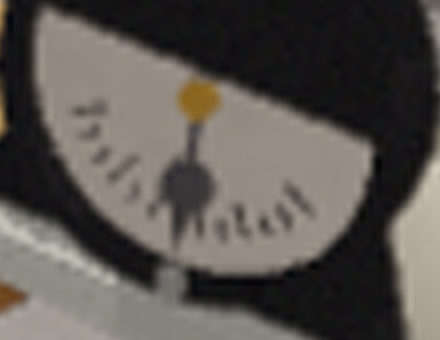

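The pointer tip at (175,250) now points straight at the tab at (170,275): both read about -5.2°, so +5° is the right tilt. Now I shift over the tangent spot and descend to just above it.

Call:
apply_moves --pt "-14 0.5 5 0 0 0 0" --pt "-13 0.5 10 0 0 0 0" --pt "0 0 15 0 0 0 0" --pt "0 0 12 0 0 0 0" --pt "0 0 5 0 0 0 0" --pt "0 0 1 0 0 0 0" --pt "0 0 0 0 0 0 0" --pt "0 0 0 0 0 0 0"

```text
time_s: 11.1
position: [0.5874, 0.2081, 0.2108]
tool_rot: [[-0.935, -0.346, -0.081], [-0.344, 0.938, -0.03], [0.086, -0.0, -0.996]]
ft_force: [-0.3, -0.5, -2.9]
grip_width: 0.0214
gripper_force: 59.3
```

Call:
apply_moves --pt "0 0 1 0 0 0 0" --pt "0 0 1 0 0 0 0" --pt "0 0 0 0 0 0 0"

```text
time_s: 11.48
position: [0.587, 0.208, 0.2083]
tool_rot: [[-0.935, -0.346, -0.082], [-0.344, 0.938, -0.03], [0.087, 0.0, -0.996]]
ft_force: [-0.4, 0.1, -3.8]
grip_width: 0.0212
gripper_force: 59.3
```

Call:
apply_moves --pt "0 0 1 0 0 0 0" --pt "0 0 1 0 0 0 0" --pt "0 0 0 0 0 0 0"

```text
time_s: 11.85
position: [0.5868, 0.208, 0.2062]
tool_rot: [[-0.935, -0.346, -0.082], [-0.344, 0.938, -0.03], [0.087, 0.0, -0.996]]
ft_force: [0.5, 0.4, -2.8]
grip_width: 0.0213
gripper_force: 59.3
```

Call:
apply_moves --pt "0 0 1 0 0 0 0" --pt "0 0 0 0 0 0 0" --pt "0 0 0 0 0 0 0"

```text
time_s: 12.22
position: [0.5868, 0.2079, 0.2054]
tool_rot: [[-0.935, -0.346, -0.082], [-0.344, 0.938, -0.03], [0.087, -0.0, -0.996]]
ft_force: [0.1, -0.2, -2.4]
grip_width: 0.0212
gripper_force: 59.6
```

Call:
apply_moves --pt "0 0 1 0 0 0 0" --pt "0 0 0 0 0 0 0" --pt "0 0 0 0 0 0 0"

```text
time_s: 12.6
position: [0.5871, 0.2079, 0.2052]
tool_rot: [[-0.935, -0.346, -0.08], [-0.344, 0.938, -0.03], [0.085, -0.0, -0.996]]
ft_force: [1.6, -0.4, 5.2]
grip_width: 0.0212
gripper_force: 61.9
```

The base is touching, with about 8 N on the wood. I let it settle and check the pointer and the steadiness.

Call:
apply_moves --pt "0 0 0 0 0 0 0" --pt "0 0 0 0 0 0 0" --pt "0 0 0 0 0 0 0" --pt "0 0 0 0 0 0 0" --pt "0 0 0 0 0 0 0" --pt "0 0 0 0 0 0 0" --pt "0 0 0 0 0 0 0" --pt "0 0 0 0 0 0 0"

```text
time_s: 13.6
position: [0.5871, 0.208, 0.2052]
tool_rot: [[-0.935, -0.346, -0.08], [-0.344, 0.938, -0.03], [0.085, -0.0, -0.996]]
ft_force: [0.6, -0.1, 5.2]
grip_width: 0.0214
gripper_force: 62.0
```

```bash
python3 - <<'E'
from h import *
s=telemetry.observe(); print(s['time_s'],s['position'],np.round(s['tool_rot'],4).tolist())
fr=[]
for i in range(6):
    a=cam('scene'); fr.append(a['frame'].astype(float)); q=telemetry.observe(); print(np.round(q['ft_force'],1),np.round(q['position'],4),measure(a,s)[1:])
a['frame']=np.mean(fr,0).round().astype(np.uint8)
X,r,th,g,c,big=dial(a,s); print(np.round(c*1000,1),measure(a,s)[1:])
for r0,r1 in [(.037,.04),(.04,.043),(.043,.046),(.0475,.05),(.05,.053)]: print(r0,profile(r,th,g,r0,r1))
b=cam('side'); u,v=map(int,proj(b,s['position'])); 
save(np.hstack([cv2.resize(big[:,0:800],(500,450)),cv2.resize(b['frame'][v-50:v+100,u-50:u+50],(300,450))]),'d4.png')
E
```

```text
13.6 [0.58709318 0.20798119 0.20522003] [[-0.935, -0.3456, -0.0799], [-0.3443, 0.9384, -0.0298], [0.0853, -0.0004, -0.9964]]
[1.5 0.3 5.3] [0.5871 0.208  0.2052] (np.float64(-5.539703040543029), [np.float64(-6.142270120206181), np.float64(-5.7946702171573214)])
[1.1 0.1 5.3] [0.5871 0.208  0.2052] (np.float64(-5.453680038307183), [np.float64(-5.863942203769094), np.float64(-5.920792001878332)])
[1.3 0.1 5.8] [0.5871 0.208  0.2052] (np.float64(-5.4682806742499315), [np.float64(-6.031179594261851), np.float64(-5.711960241430967)])
[ 0.6 -0.2  5.7] [0.5871 0.208  0.2052] (np.float64(-5.521448928277947), [np.float64(-6.1060069630908735), np.float64(-5.710358657423792)])
[0.6 0.2 5.2] [0.5871 0.2079 0.2052] (np.float64(-5.497532731033882), [np.float64(-5.65154778375895), np.float64(-5.978583512221086)])
[ 0.9 -0.4  5. ] [0.5871 0.208  0.2052] (np.float64(-5.5941516149195145), [np.float64(-5.986677712850949), np.float64(-5.743110638156908)])
[2.9 0.  1.9] (np.float64(-5.513067225137474), [np.float64(-6.009503374920729), np.float64(-5.75402661676149)])
0.037 [119, 129, 137, 139, 131, 123, 134, 132, 103, 73, 65, 96, 136, 144, 140, 126, 112, 125, 141, 143, 142, 135, 129, 134, 142]
0.04 [140, 140, 141, 141, 143, 144, 145, 141, 127, 98, 93, 124, 144, 142, 143, 142, 141, 141, 141, 141, 141, 141, 141, 141, 140]
0.043 [142, 142, 141, 137, 135, 135, 140, 138, 130, 115, 118, 135, 134, 138, 141, 132, 133, 134, 134, 137, 132, 133, 133, 132, 130]
0.0475 [45, 44, 36, 33, 39, 40, 38, 51, 67, 77, 72, 52, 39, 26, 24, 28, 24, 29, 25, 30, 29, 31, 35, 33, 34]
0.05 [18, 19, 17, 16, 15, 14, 14, 60, 97, 106, 110, 84, 39, 20, 19, 20, 19, 18, 21, 20, 20, 18, 19, 20, 21]
```

View pics/d4.png

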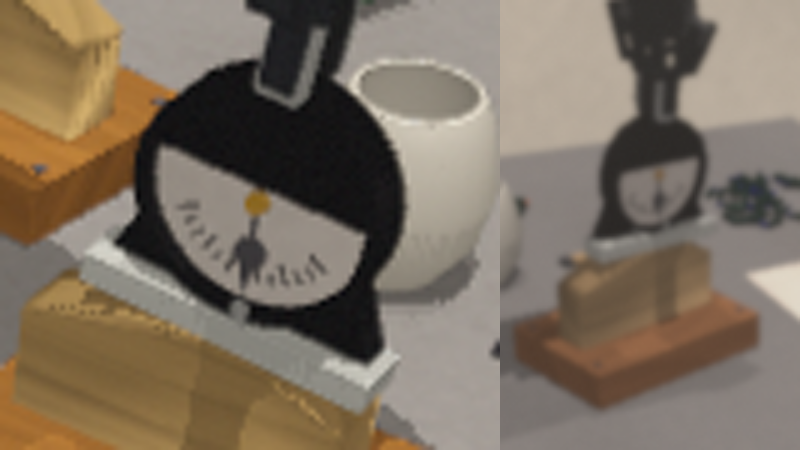

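The gauge rests on the right-hand stud with the pointer tip at (243,285) aimed at the tab at (239,308). They agree to within about 0.5° (0.4 mm), the force is about 8 N, and everything is still. I hand it in.

```bash
python3 -c "
from rig import env
print(env.close_job())"
```

```text
the job is handed in; nothing more can be done
None
```

The job is handed in, with no verdict returned: the larger gauge is still held on the right-hand stud, tilted about 5° and bearing at about 8 N, with its pointer within about 0.5° of the marker tab and no bystander touched.

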